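Snap the transport box shut over a cassette

ROBOT

A 6-joint arm with a two-finger parallel gripper is mounted at the origin on the work surface. World frame = base frame: x ahead of the robot, y to its left, z up, the work surface at z = 0. Lengths are in m, angles in rad, forces in N, time in s.
With the tool pointing down it reaches from about 0.425 to 0.95 m from the base axis. Payload 3.5 kg.
Tool frame: the origin (TCP) lies on the centre line of the jaws, within the pads' length; the fingertips stand 11 mm ahead of it and the grasp point (between the pads) lies 8 mm behind it; z points along the fingers, y is the line along which they close (so a half turn about z gives the same grasp; the last joint's range is limited). The gripper opens to 85 mm and grips with 20 to 120 N. Pads are 22 mm wide; open, the fingers measure 114 mm over their backs; the gripper's body (76 mm by 85 mm) begins 54 mm behind the grasp point. The pads swing forward as they close: fully open they stand 13 mm farther back than shut.
Start: joints at [-1.299, 0.286, 1.577, -0, 1.279, -0.15], TCP at [0.276, -0.616, 0.242] pointing down, gripper open.
Joint ranges: [-2.77, 2.77], [-0.9, 2.22], [0.21, 2.48], [-1.53, 4.67], [0.24, 2.81], [-2.84, 2.84]. Speed limits (rad/s): [2.79, 2.79, 3.14, 3.14, 3.14, 3.14].

INTERFACE

Orientations are given as a unit quaternion [x, y, z, w].
In Python, from station import manip gives the robot as it stands. The module is installed in compiled form; this text tells all that it offers.
- The arm moves only by the tool jog_arm, never from a script. Its argument "motion" is a list of rows, each a list of 7 numbers: the opening, from 0 (shut) to 1 (fully open), then the shift along the world's x, y, z in mm, then the turn, a rotation vector about the world's x, y, z in degrees. In form: [[hand, x, y, z, ax, ay, az], ...]. A call has 1 to 10 rows; each row shifts and turns the commanded pose from where the row before left it; what a row does not reach is not made up. A row lasts 1/12 s, in which the tool goes at most 41.7 mm and 7.16 degrees, less where a joint would pass 70% of its speed; a pose out of reach is approached as far as the arm can. A call with a gripper value outside its range is refused whole. The fingers move at their own pace and stop on an object; "grip_force" is the grip in N (left out, the last holds). Time passes only in rows, so rows that do not move let the fingers close. It gives the time, the measured TCP pose, the force, the opening and the grip force at its end, in the units of the state.
- manip.state(): the state, without advancing time (a new reading comes with each control period).
- manip.read_camera(name): name is "scene" or "top" or "wrist"; returns the picture (400x640x3 uint8, red, green, blue); there is no depth.
- manip.calibration(name): a dict with "K" (3x3 intrinsics, pixels), "R" (3x3) and "t" (3): a world point X has camera coordinates R X + t; the wrist camera has in their place "tool_from_camera" (4x4, takes a point from camera to tool coordinates, whose origin is the TCP and whose axes are the flange's). Camera axes: x right, y down, z forward; pixel columns grow to the right and rows downward; lengths in m; the calibration is good to about 2 mm. A picture is of the moment at which its call begins: read the wrist's pose just before it. calibration takes no time and is no camera call.
- manip.close_job(): hands the job in; it is judged then, once.
The state is a dict: "time_s": time; "joint_pos": joint angles; "joint_vel": joint speeds; "tau": joint torques, N m; "tool_pos": TCP position; "tool_rot": TCP orientation; "force": force on the tool from outside, world axes, zero at the start; "torque": the same for the moment, N m; "finger_gap": finger opening in m; "gripper_force": force on a finger pad.
Only numpy, scipy, OpenCV 4.12 (cv2) and the standard library are available. Lean on these libraries where they do the work, as an engineer would, in place of code of your own. Each camera call takes 0.05 s, during which the arm holds its last target. There are 200 camera calls.

TASK

Lay the tissue cassette flat inside the open transport box, then set the cover on the box by its plug and press it straight down past both spring clips, and keep pressing until it is fully home with both clips closed over its edges. Do not let go: finish with the gripper still on the cover, firmly pressing it down (a steady 8 N or so, not less than 6 N). Leave the bottle, the tweezers stand and the slide tray alone.

Things in the scene. Friction and masses are not known exactly. Their poses are not given: they have to be found in the camera images.
- cassette: tissue cassette, a slotted red plastic block 41 (x) by 28 (y) by 12 mm high, 20 g, loose on the bench, with a paper label at its -x end (10 mm high there). Origin: centre of its underside, z up. It lies to one side of the box, left or right, the cover to the other
- cover: loose white snap cover, 0.1 to 0.2 kg. Upwards: stepped plug (97 x 85 mm for 6 mm, then 101 x 89 for 12), plate 116 (x) x 104 (y) x 5 mm, grip rib on top 60 (x) x 16 (y) x 24 mm high. It stands on its plug. Origin: centre of the plug's underside, z up; plate underside at 18, plate top 23, rib top 47 mm. Half a turn about z makes no difference
- box: open translucent box, fixed, on a grey dock plate 150 x 100 mm. Origin: centre of the underside on the bench, x lengthwise, z up. Inner floor 7 mm up, rim 44 mm, mouth 104 (x) x 92 mm (y), walls 4 mm. A spring clip outside each x end, tops 61 mm up. Cover goes on x along x, its origin 38 mm above the box's when it rests on the clips, 26 mm when home on the rim
- clip_near (a joint): grey slippery spring clip, 24 mm wide, at the box's -x end, bends outward, rad: 0 at rest or shut, 0.05 to 0.11 while the cover's edge bends it. The push on the cover peaks (about 6 to 18 N), then drops suddenly with the cover origin 28 to 35 mm above the box's; one clip may give before the other. The hooks close over the plate only at 27 mm or less: press on to 26
- clip_far (a joint): spring clip at the box's +x end, same values
- bottle: ground-glass stoppered bottle, 60 mm across, 116 mm tall; origin centre of its underside; leave alone
- tweezers_stand: chrome stand with two tweezers, base 76 mm across, 127 mm tall; origin centre of its underside; leave alone
- slide_tray: aluminium tray with glass slides, 85 x 160 x 12 mm; origin centre of its underside; leave alone
Not all that is in view belongs to the job. Of the things that look like the cassette, the smaller one is meant.

How it is judged:
On the way, in this order (a step that is already met when the one before it is completed fails the run):
1. the cassette lies flat and released on the floor of the box, the cover not yet on (x of cassette in the frame of box between -0.045 and 0.045 m and y of cassette in the frame of box between -0.04 and 0.04 m and z of cassette in the frame of box below 0.012 m and angle between cassette's own z axis and vertical below 0.2 rad and contact force between cassette and the fingers below 0.1 N and horizontal distance between cover and box above 0.06 m), for 0.2 s.
2. the cover is snapped home: on the rim, level, both clips shut over it (z of cover in the frame of box below 0.0285 m and horizontal distance between cover and box below 0.004 m and angle between the z axis of cover and the z axis of box, either way round below 0.03 rad and value of joint each of clip_near, clip_far below 0.03 rad), for 0.2 s.
At the end, for the whole second after the job is handed in: Cover home on the rim (height within 2.5 mm, centre within 4 mm, level within 0.03 rad), both clips shut (below 0.03 rad), cassette flat on the box floor, fingers still on the cover (over 3 N), pressing it on the box with over 5 N through the last second (all of step 2 and angle between the x axis of cover and the x axis of box, either way round below 0.08 rad and contact force between cover and box above 5 N and contact force between cover and the fingers above 3 N and x of cassette in the frame of box between -0.045 and 0.045 m and y of cassette in the frame of box between -0.04 and 0.04 m and z of cassette in the frame of box below 0.012 m and angle between cassette's own z axis and vertical below 0.2 rad); the arm keeps its last pose, push and grip.
It fails at once if a bystander was moved more than 20 mm (distance of any of bottle, tweezers_stand, slide_tray from where it was at the start of the episode above 0.02 m).
It also fails if it takes over 66 s, if anything falls off the work surface, if the arm or the gripper's body presses on something with over 40 N, if the wrist force passes 120 N, or if a joint passes its speed limit or range.

## Working session

There is one attempt and no reset: what is moved stays moved. The work goes in short steps, Python scripts to look and compute and a tool call to move; the robot and the scene stay as the last step left them, time stands still between calls to the robot, and variables do not carry over. Pictures are saved under pics/ and viewed, at most 10 in all, crops included, and the job is handed in when it is done.

Besides the shell and the picture viewer there is one more tool, called after "Request:" as a command line: name --pt "numbers of a row" for each row, then --argument value for the rest. jog_arm: Moves the arm, as the interface text tells. Its arguments: {"type":"object","properties":{"motion":{"type":"array"},"grip_force":{"type":"number"}},"required":["motion"]}

```bash
mkdir -p pics
python3 - <<'E'
from station import manip
import cv2
for n in("top","scene"):
    cv2.imwrite(f"pics/{n}0.png",manip.read_camera(n)[:,:,::-1])
    c=manip.calibration(n);print(n,c)
print(manip.calibration("wrist"));print(manip.state())
E
```

```text
top {'K': array([[432.57116299,   0.        , 321.09859287],
       [  0.        , 432.57116299, 197.9689239 ],
       [  0.        ,   0.        ,   1.        ]]), 'R': array([[-0.02608638, -0.99955717, -0.01431661],
       [-0.99789532,  0.02688818, -0.05900803],
       [ 0.05936685,  0.01274717, -0.99815484]]), 't': array([0.02521778, 0.62109694, 1.27284228])}
scene {'K': array([[415.09950611,   0.        , 321.97300128],
       [  0.        , 415.09950611, 202.89744529],
       [  0.        ,   0.        ,   1.        ]]), 'R': array([[-0.49016868,  0.87151959,  0.01372097],
       [ 0.64748168,  0.37461142, -0.66365183],
       [-0.58352561, -0.31641727, -0.74791576]]), 't': array([ 0.28035996, -0.35441815,  1.58816423])}
{'K': array([[291.0383806 ,   0.        , 317.49695117],
       [  0.        , 291.0383806 , 199.03170402],
       [  0.        ,   0.        ,   1.        ]]), 'tool_from_camera': array([[ 1.39221714e-04, -9.66187494e-01, -2.57840466e-01,
         6.52123407e-02],
       [ 9.99999989e-01,  1.19084149e-04,  9.37172414e-05,
        -3.31623327e-04],
       [-5.9
[... 182 characters left out ...]
_pos': array([-1.29898802e+00,  2.87126888e-01,  1.57806941e+00,  1.80158778e-05,
        1.27860433e+00, -1.50050719e-01]), 'joint_vel': array([ 2.32871850e-04, -2.49448808e-03, -3.36458386e-03, -3.51507328e-04,
       -1.57639018e-03,  8.16247034e-05]), 'tau': array([ 3.83660090e-04, -4.07297802e+01, -2.93699169e+01, -1.64030121e-04,
        3.42660234e-03,  1.46189177e-05]), 'tool_pos': array([ 0.27622388, -0.61525095,  0.24103125]), 'tool_rot': array([ 9.77836675e-01,  2.09366228e-01, -5.85603970e-05, -1.10246316e-03]), 'force': array([-0.03280102,  0.27888105,  0.03765738]), 'torque': array([-0.01172581,  0.04089214,  0.02421818]), 'gripper_force': 0.0, 'finger_gap': 0.0850414159604358}
```

View pics/top0.png

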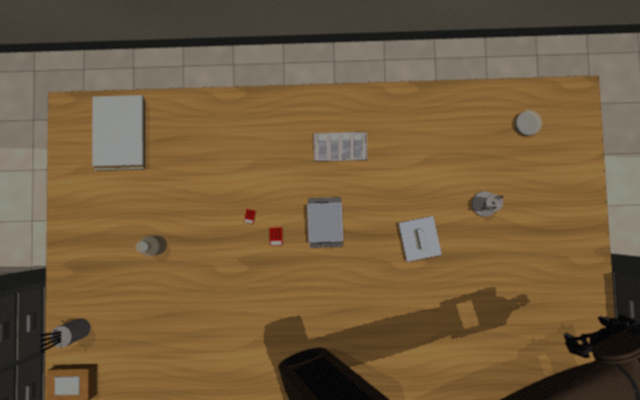

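View pics/scene0.png

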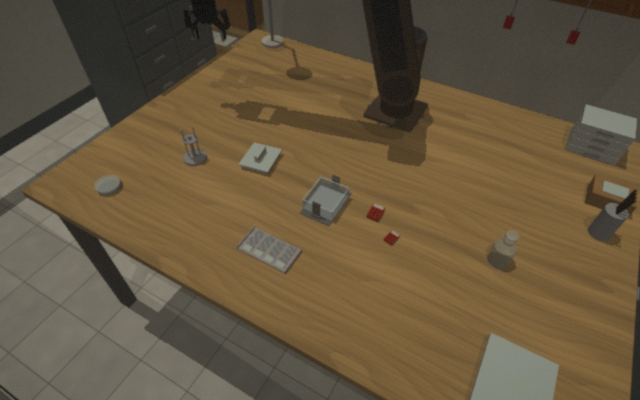

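Top view: box near (325,222) with clips top and bottom, cover (420,239), small cassette (250,216), larger decoy (276,236), tray (340,147), bottle (150,246), stand (487,204). The scene view agrees.

```bash
cat > h.py <<'E'
from station import manip
import numpy as np, cv2
from scipy.spatial.transform import Rotation as Ro
def cam(name):
    c=manip.calibration(name)
    if name!="wrist": return c["K"],c["R"],c["t"]
    s=manip.state(); T=np.eye(4);T[:3,:3]=Ro.from_quat(s["tool_rot"]).as_matrix();T[:3,3]=s["tool_pos"]
    M=np.linalg.inv(T@c["tool_from_camera"]); return c["K"],M[:3,:3],M[:3,3]
def ray(C,u,v,z):
    K,R,t=C; d=R.T@np.linalg.inv(K)@[u,v,1]; o=-R.T@t
    return o+d*(z-o[2])/d[2]
def proj(C,X):
    K,R,t=C; p=K@(R@np.array(X)+t); return p[:2]/p[2]
def fit(mask,C,z):
    """centre, yaw of long side, sizes of the mask's largest blob at height z"""
    c=max(cv2.findContours(mask.astype(np.uint8),cv2.RETR_EXTERNAL,cv2.CHAIN_APPROX_NONE)[0],key=cv2.contourArea)
    W=np.array([ray(C,*p[0],z)[:2] for p in c],np.float32)
    (x,y),(w,h),a=cv2.minAreaRect(W*1000)
    if w<h: w,h,a=h,w,a+90
    return np.round([x,y,w,h,(a+90)%180-90],1)
E
python3 - <<'E'
from h import *
C=cam("top"); im=manip.read_camera("top"); hsv=cv2.cvtColor(im,cv2.COLOR_RGB2HSV)
big=cv2.resize(im[180:270,230:450],None,fx=3.6,fy=3.6,interpolation=cv2.INTER_CUBIC)
cv2.imwrite("pics/topc.png",big[:,:,::-1])
for (u,v,z) in [(250,216,.012),(276,236,.012),(325,222,.044),(420,239,.023),(340,147,.012)]: print(u,v,ray(C,u,v,z).round(3))
w=(hsv[...,1]<60)&(hsv[...,2]>110); m=np.zeros_like(w);m[205:270,390:450]=w[205:270,390:450]
print("cover",fit(m,C,.023))
r=(hsv[...,1]>150)&((hsv[...,0]<6)|(hsv[...,0]>174))
for n,s in(("small",np.s_[205:225,240:260]),("big",np.s_[225:250,265:290])):
    m=np.zeros_like(w);m[s]=r[s];print(n,fit(m,C,.012))
E
```

```text
250 216 [0.574 0.223 0.012]
276 236 [0.512 0.147 0.012]
325 222 [ 0.55  -0.001  0.044]
420 239 [ 0.492 -0.28   0.023]
340 147 [ 0.775 -0.052  0.012]
cover [ 494.2 -279.8  117.2  104.     9.8]
small [577.7 224.5  28.6  25.2 -10.4]
big [517.7 148.   35.9  33.   -1.2]
```

View pics/topc.png

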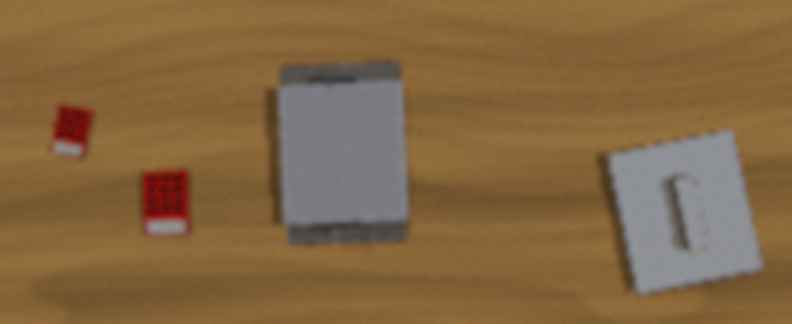

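Request:
jog_arm --pt "1 22 34 0 0 0 -2.4" --pt "1 22 34 0 0 0 -2.4" --pt "1 22 34 0 0 0 -2.4" --pt "1 22 34 0 0 0 -2.4" --pt "1 22 34 0 0 0 -2.4" --pt "1 22 34 0 0 0 -2.4" --pt "1 22 34 0 0 0 -2.4" --pt "1 22 34 0 0 0 -2.4" --pt "1 22 34 0 0 0 -2.4" --pt "1 22 34 0 0 0 -2.4"

```text
time_s: 0.98
tool_pos: [0.4969, -0.2738, 0.2421]
tool_rot: [1.0, 0.0, -0.0, -0.0]
force: [0.5, 0.7, 0.3]
finger_gap: 0.0853
gripper_force: 0.0
```

Request:
jog_arm --pt "1 0 0 0 0 0 0" --pt "1 0 0 0 0 0 0" --pt "1 0 0 0 0 0 0"

```text
time_s: 1.23
tool_pos: [0.4962, -0.2758, 0.2421]
tool_rot: [1.0, 0.002, -0.0, 0.0]
force: [-0.6, -0.4, 0.4]
finger_gap: 0.0854
gripper_force: 0.0
```

```bash
cat >> h.py <<'E'
def fitw(z,box,kind,name=None):
    """fit in the wrist picture; box=(x0,x1,y0,y1) world m limits at height z; prints blob"""
    C=cam("wrist"); im=manip.read_camera("wrist"); hsv=cv2.cvtColor(im,cv2.COLOR_RGB2HSV)
    x0,x1,y0,y1=box
    roi=np.zeros(im.shape[:2],np.uint8); q=np.array([proj(C,[x,y,z]) for x,y in((x0,y0),(x0,y1),(x1,y1),(x1,y0))])
    cv2.fillConvexPoly(roi,q.round().astype(int),1)
    if kind=="red": m=(hsv[...,1]>130)&((hsv[...,0]<7)|(hsv[...,0]>173))
    else: m=(hsv[...,1]<60)&(hsv[...,2]>100)
    if name: cv2.imwrite(f"pics/{name}.png",im[:,:,::-1])
    return fit(m&(roi>0),C,z)
E
python3 - <<'E'
from h import *
print(fitw(.023,(.40,.58,-.37,-.19),"white","w1")); s=manip.state(); print(s["time_s"],s["tool_pos"])
E
```

```text
[ 492.4 -279.3  116.   104.1   10. ]
1.2833 [ 0.49591093 -0.27648614  0.24208377]
```

View pics/w1.png

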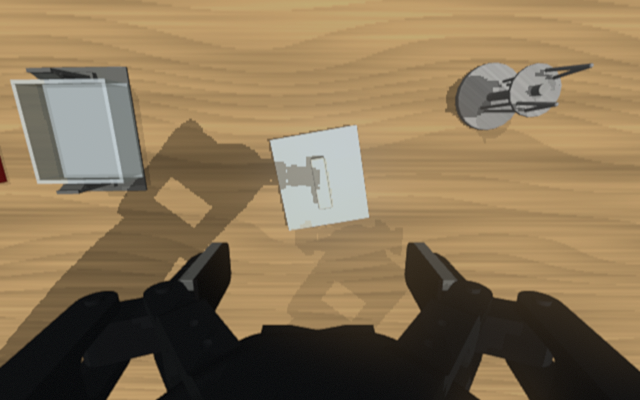

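Wrist view: cover plate at about (318,178), tilted ~10°, box rim at upper left (70,132), stand at upper right (510,95). Cover fit is 116.0 × 104.1 mm, matching the spec. Now over the box.

Request:
jog_arm --pt "1 6 39 0 0 0 0" --pt "1 6 39 0 0 0 0" --pt "1 6 39 0 0 0 0" --pt "1 6 39 0 0 0 0" --pt "1 6 39 0 0 0 0" --pt "1 6 39 0 0 0 0" --pt "1 6 39 0 0 0 0" --pt "1 0 0 0 0 0 0" --pt "1 0 0 0 0 0 0" --pt "1 0 0 0 0 0 0"

```text
time_s: 2.12
tool_pos: [0.5384, -0.0042, 0.2422]
tool_rot: [1.0, 0.001, -0.0, 0.0]
force: [0.0, 0.3, 0.1]
finger_gap: 0.0856
gripper_force: 0.0
```

Run:
```python
from h import *
C=cam("wrist"); im=manip.read_camera("wrist"); cv2.imwrite("pics/w2full.png",im[:,:,::-1])
c=proj(C,[.55,0,.044]).astype(int); print(c,manip.state()["tool_pos"])
a,b=max(c[0]-110,0),max(c[1]-80,0); print("crop origin",a,b)
cv2.imwrite("pics/w2.png",cv2.resize(im[b:b+160,a:a+220],None,fx=3.6,fy=3.6,interpolation=cv2.INTER_CUBIC)[:,:,::-1])
print(fitw(.012,(.53,.62,.18,.28),"red"))
```

```text
[313 170] [ 0.53834197 -0.00462808  0.2421928 ]
crop origin 203 90
[572.8 221.9  39.7  32.7 -11.9]
```

View pics/w2.png

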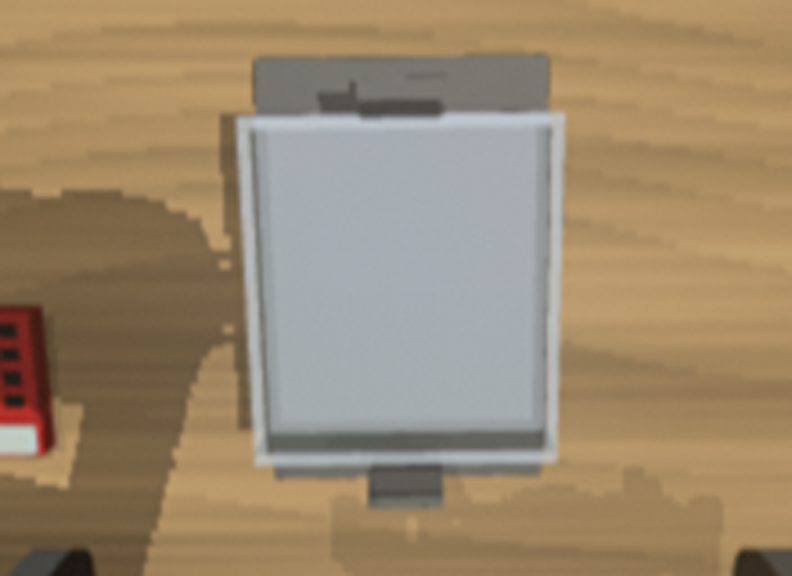

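Box rim corners in the crop: (237,115), (565,113), (557,464), (255,466); near clip at (405,485), far at (400,105).

Run:
```python
from h import *
C=cam("wrist")
P=np.array([ray(C,203+(u+.5)/3.6-.5,90+(v+.5)/3.6-.5,.044)[:2] for u,v in((237,115),(565,113),(557,464),(255,466))])*1000
print(P.round(1),P.mean(0)); d=lambda i,j:P[i]-P[j]
for i,j in((0,3),(1,2),(0,1),(3,2)): v=d(i,j);print(np.hypot(*v),np.degrees(np.arctan2(v[1],v[0])))
# clip centres (near clip hook top edge, far)
```

```text
[[603.1  48.8]
 [603.7 -50.3]
 [491.9 -51.9]
 [491.2  47.7]] [547.51075153  -1.40067567]
111.89563214171105 0.5647351802518691
111.80750842075372 0.8002155378023932
99.14683821526398 90.35198097101228
99.60606290832803 90.40419617146304
```

Request:
jog_arm --pt "0.7 6 38 -16 0 0 -2" --pt "0.7 6 38 -16 0 0 -2" --pt "0.7 6 38 -16 0 0 -2" --pt "0.7 6 38 -16 0 0 -2" --pt "0.7 6 38 -16 0 0 -2" --pt "0.7 6 38 -16 0 0 -2" --pt "0.7 0 0 0 0 0 0" --pt "0.7 0 0 0 0 0 0"

```text
time_s: 2.88
tool_pos: [0.574, 0.2249, 0.1443]
tool_rot: [0.995, -0.103, -0.002, 0.001]
force: [0.4, -0.9, 0.4]
finger_gap: 0.0596
gripper_force: 0.0
```

Run:
```python
from h import *
print(fitw(.012,(.53,.62,.18,.28),"red","w3")); s=manip.state(); print(s["time_s"],s["tool_pos"],s["tool_rot"],s["finger_gap"])
C=cam("wrist");print(proj(C,[.573,.222,.012]))
```

```text
[574.4 225.6  38.   27.5 -12.8]
2.9333 [0.57465962 0.22401406 0.14566434] [ 9.94649351e-01 -1.03306096e-01 -5.32245680e-04  4.86013787e-04] 0.060116790127099536
[320.17080057 194.71675361]
```

View pics/w3.png

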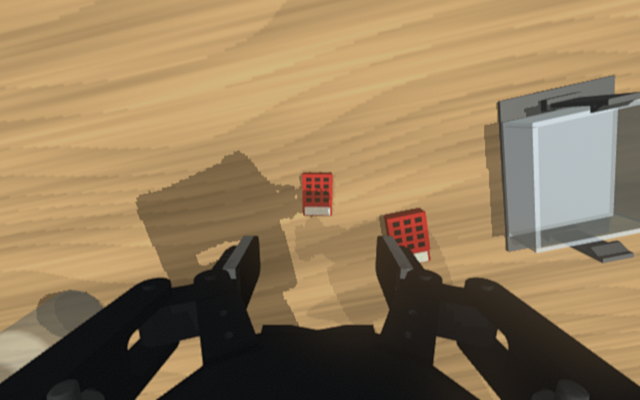

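The small cassette sits at about (317,194), between the open pads, label toward the bottom; the decoy at (405,235) is clear of the fingers. Box fit: centre (547.5, −1.4), yaw ≈0.5°, 112 × 100 mm rim as expected.

Request:
jog_arm --pt "0.65 -1 1 -30 0 0 -0.4" --pt "0.65 0 0 -30 0 0 0" --pt "0.65 0 0 -30 0 0 0" --pt "0.65 0 0 -25 0 0 0" --pt "0.65 0 0 -10 0 0 0" --pt "0.65 0 0 -6 0 0 0" --pt "0.65 0 0 0 0 0 0"

```text
time_s: 3.52
tool_pos: [0.5738, 0.2247, 0.0154]
tool_rot: [0.994, -0.108, -0.0, 0.0]
force: [-0.7, 0.0, -0.5]
finger_gap: 0.0554
gripper_force: 0.0
```

Request:
jog_arm --pt "0 0 0 0 0 0 0" --pt "0 0 0 0 0 0 0" --pt "0 0 0 0 0 0 0" --pt "0 0 0 0 0 0 0" --pt "0 0 0 0 0 0 0" --pt "0 0 0 0 0 0 0" --pt "0 0 0 0 0 0 0" --grip_force 30

```text
time_s: 4.1
tool_pos: [0.5753, 0.2265, 0.0178]
tool_rot: [0.994, -0.106, 0.002, -0.0]
force: [0.1, -1.4, 6.5]
finger_gap: 0.0268
gripper_force: 30.4
```

Request:
jog_arm --pt "0 0 0 25 0 0 0" --pt "0 0 0 35 0 0 0" --pt "0 0 0 35 0 0 0" --pt "0 -5 -36 10 0 0 2" --pt "0 -5 -38 0 0 0 2" --pt "0 -5 -38 0 0 0 2" --pt "0 -4 -38 0 0 0 2" --pt "0 -4 -38 0 0 0 2" --pt "0 -4 -38 0 0 0 2" --pt "0 0 0 0 0 0 0.5"

```text
time_s: 4.93
tool_pos: [0.546, -0.005, 0.1207]
tool_rot: [1.0, 0.0, 0.0, 0.001]
force: [0.4, 0.1, 0.0]
finger_gap: 0.027
gripper_force: 29.8
```

Request:
jog_arm --pt "0 0 0 0 0 0 0" --pt "0 0 0 0 0 0 0"

```text
time_s: 5.1
tool_pos: [0.5463, 0.0006, 0.1204]
tool_rot: [1.0, 0.002, 0.0, -0.0]
force: [0.1, 0.9, -0.3]
finger_gap: 0.0272
gripper_force: 29.8
```

Run:
```python
from h import *
im=manip.read_camera("wrist");cv2.imwrite("pics/w4.png",im[:,:,::-1])
```

```text
(no output)
```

View pics/w4.png

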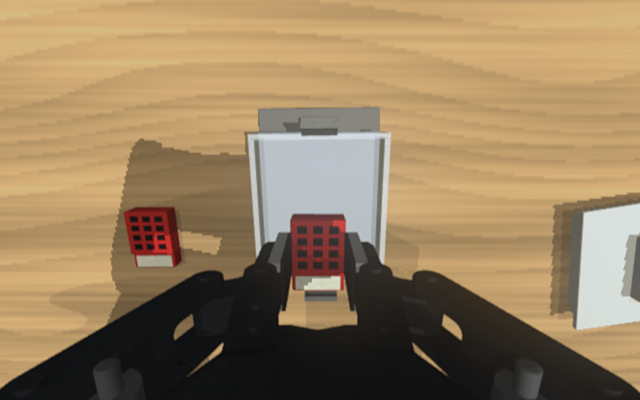

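Cassette is held level, centred over the box mouth, at (318,250). Lower it, release it and retreat.

Request:
jog_arm --pt "0 1 -1 -25 0 0 0" --pt "0 0 0 -25 0 0 0" --pt "0 0 0 -20 0 0 0" --pt "0 0 0 -12 0 0 0" --pt "0 0 0 -7 0 0 0" --pt "0 0 0 -5 0 0 0" --pt "0 0 0 0 0 0 0" --pt "0 0 0 0 0 0 0"

```text
time_s: 5.82
tool_pos: [0.5481, -0.0006, 0.0271]
tool_rot: [1.0, 0.003, 0.001, 0.0]
force: [0.8, -0.1, 1.1]
finger_gap: 0.0271
gripper_force: 29.8
```

Request:
jog_arm --pt "0.5 0 0 0 0 0 0" --pt "0.5 0 0 0 0 0 0" --pt "0.5 0 0 0 0 0 0" --pt "0.5 0 0 0 0 0 0" --pt "0.5 0 0 15 0 0 0" --pt "0.5 0 0 30 0 0 0" --pt "0.5 0 0 35 0 0 0" --pt "0.5 0 0 35 0 0 0" --pt "0.5 0 0 0 0 0 0" --pt "0.5 0 0 0 0 0 0"

```text
time_s: 6.65
tool_pos: [0.5494, -0.0012, 0.1448]
tool_rot: [1.0, 0.002, 0.003, 0.001]
force: [-0.8, -0.4, -0.4]
finger_gap: 0.0428
gripper_force: 0.0
```

Run:
```python
from h import *
im=manip.read_camera("wrist");cv2.imwrite("pics/w5.png",im[:,:,::-1])
C=cam("wrist");print(fitw(.019,(.49,.61,-.05,.05),"red"))
```

```text
[ 5.473e+02 -7.000e-01  3.890e+01  2.610e+01 -5.000e-01]
```

View pics/w5.png

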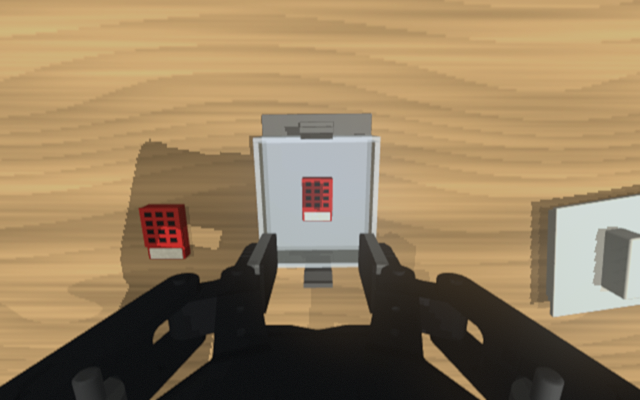

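Cassette lies flat in the middle of the box at (317,199), measured (547,−1). Now to the cover.

Request:
jog_arm --pt "0.6 -7 -35 0 0 0 1.2" --pt "0.6 -7 -35 0 0 0 1.2" --pt "0.6 -7 -35 0 0 0 1.2" --pt "0.6 -7 -35 0 0 0 1.2" --pt "0.6 -7 -35 0 0 0 1.2" --pt "0.6 -7 -35 0 0 0 1.2" --pt "0.6 -7 -34 0 0 0 1.2" --pt "0.6 -7 -34 0 0 0 1.1" --pt "0.6 0 0 0 0 0 0" --pt "0.6 0 0 0 0 0 0"

```text
time_s: 7.58
tool_pos: [0.4899, -0.2796, 0.1391]
tool_rot: [0.997, 0.083, -0.001, -0.002]
force: [-0.1, 0.3, -0.3]
finger_gap: 0.0514
gripper_force: 0.0
```

Run:
```python
from h import *
print(fitw(.023,(.41,.58,-.37,-.19),"white","w6")); s=manip.state(); print(s["tool_pos"],Ro.from_quat(s["tool_rot"]).as_matrix()[:,0],s["time_s"],s["joint_pos"])
```

```text
[ 492.9 -279.3  114.8  103.5    9.9]
[ 0.49021817 -0.27836167  0.13920928] [ 0.98582228  0.16777619 -0.00236447] 7.6333 [-6.96582768e-01  1.53915768e-01  1.93321611e+00  5.28671350e-04
  1.05864768e+00  7.05383714e-01]
```

Request:
jog_arm --pt "0.6 2 -1 -30 0 0 0.2" --pt "0.6 0 0 -30 0 0 0" --pt "0.6 0 0 -20 0 0 0" --pt "0.6 0 0 -10 0 0 0" --pt "0.6 0 0 -6 0 0 0" --pt "0.6 0 0 0 0 0 0" --pt "0.6 0 0 0 0 0 0"

```text
time_s: 8.22
tool_pos: [0.494, -0.2796, 0.046]
tool_rot: [0.996, 0.087, 0.0, 0.0]
force: [0.6, 0.2, 0.3]
finger_gap: 0.0514
gripper_force: 0.0
```

Request:
jog_arm --pt "0 0 0 0 0 0 0" --pt "0 0 0 0 0 0 0" --pt "0 0 0 0 0 0 0" --pt "0 0 0 0 0 0 0" --pt "0 0 0 0 0 0 0" --pt "0 0 0 0 0 0 0" --pt "0 0 0 0 0 0 0" --grip_force 100

```text
time_s: 8.8
tool_pos: [0.4943, -0.2806, 0.0471]
tool_rot: [0.996, 0.087, 0.001, 0.001]
force: [-0.3, 1.9, 5.9]
finger_gap: 0.0125
gripper_force: 99.4
```

The grip is shallow (the tips overlap the rib by about 11 mm); I'll regrip deeper.

Request:
jog_arm --pt "0.5 0 0 0 0 0 0" --pt "0.5 0 0 0 0 0 0" --pt "0.5 0 0 0 0 0 0" --pt "0.5 -1 1 -4 0 0 0" --pt "0.5 0 0 -3 0 0 0" --pt "0.5 0 0 0 0 0 0" --pt "0.5 0 0 0 0 0 0"

```text
time_s: 9.38
tool_pos: [0.4919, -0.2785, 0.0376]
tool_rot: [0.996, 0.087, -0.0, -0.0]
force: [0.7, -0.1, 0.2]
finger_gap: 0.0423
gripper_force: 0.0
```

Request:
jog_arm --pt "0 0 0 0 0 0 0" --pt "0 0 0 0 0 0 0" --pt "0 0 0 0 0 0 0" --pt "0 0 0 0 0 0 0" --pt "0 0 0 0 0 0 0" --pt "0 0 0 0 0 0 0" --pt "0 0 0 0 0 0 0"

```text
time_s: 9.97
tool_pos: [0.4927, -0.2791, 0.0388]
tool_rot: [0.996, 0.087, 0.0, 0.0]
force: [1.1, -1.3, 2.6]
finger_gap: 0.0139
gripper_force: 99.4
```

Request:
jog_arm --pt "0 0 0 10 0 0 0" --pt "0 0 0 20 0 0 0" --pt "0 0 0 30 0 0 0" --pt "0 0 0 30 0 0 0" --pt "0 0 0 0 0 0 0" --pt "0 0 0 0 0 0 0"

```text
time_s: 10.47
tool_pos: [0.4933, -0.2795, 0.1307]
tool_rot: [0.996, 0.087, 0.002, 0.002]
force: [-1.0, 0.2, -2.8]
finger_gap: 0.0137
gripper_force: 98.8
```

Run:
```python
from h import *
s=manip.state();z=s["tool_pos"][2]-.0388+.023
print(fitw(z,(.41,.62,-.38,-.17),"white","w7"),s["tool_pos"],s["tool_rot"],s["force"],s["finger_gap"])
```

```text
[ 495.8 -278.7  110.2  102.4   10. ] [ 0.49329266 -0.27947745  0.1307194 ] [0.99621113 0.08694099 0.00153525 0.00151102] [-1.04048323  0.17776294 -2.78203755] 0.013654811122657533
```

View pics/w7.png

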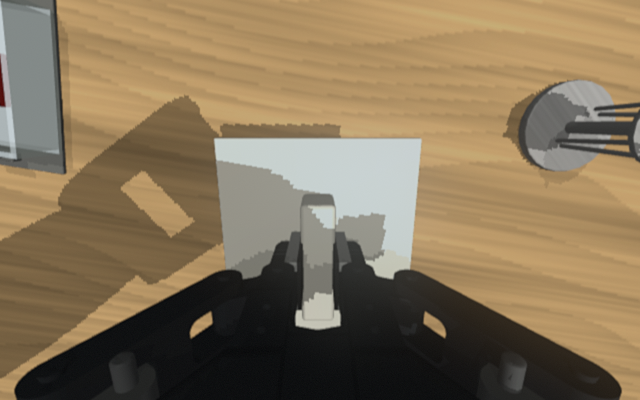

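Cover is lifted level, its far edge corners at (215,139) and (421,139), rib between the pads at (318,260).

Run:
```python
from h import *
C=cam("wrist");s=manip.state();z=s["tool_pos"][2]-.0388+.023
a,b=[ray(C,u,139,z)[:2]*1000 for u in(214.5,421.5)]
e=a-b; print(np.hypot(*e),np.degrees(np.arctan2(-e[0],e[1])))
n=np.array([e[1],-e[0]])/np.hypot(*e); c=(a+b)/2-58*n
R=Ro.from_quat(s["tool_rot"]).as_matrix(); print("centre",c,"tool",s["tool_pos"]*1000,"tilt",R[:,2],"yaw",np.degrees(np.arctan2(R[1,0],R[0,0])))
print("in tool",R[:2,:2].T@(c-s["tool_pos"][:2]*1000))
```

```text
101.43864430046244 9.980123462042519
centre [ 490.92246107 -278.66923883] tool [ 492.14234409 -278.55447853  128.55480628] tilt [ 7.17732025e-05 -2.46397143e-05 -9.99999997e-01] yaw 9.972675234799937
in tool [-1.22132516 -0.09823118]
```

Request:
jog_arm --pt "0 7 35 0 0 0 -1.2" --pt "0 7 35 0 0 0 -1.2" --pt "0 7 35 0 0 0 -1.2" --pt "0 7 35 0 0 0 -1.2" --pt "0 7 35 0 0 0 -1.2" --pt "0 7 35 0 0 0 -1.2" --pt "0 6 34 0 0 0 -1.2" --pt "0 6 34 0 0 0 -1" --pt "0 0 0 0 0 0 0" --pt "0 0 0 0 0 0 0"

```text
time_s: 11.35
tool_pos: [0.5447, 0.0011, 0.126]
tool_rot: [1.0, 0.007, -0.002, -0.0]
force: [0.1, -1.1, -1.2]
finger_gap: 0.014
gripper_force: 98.8
```

Request:
jog_arm --pt "0 0 0 0 0 0 0" --pt "0 0 0 0 0 0 0"

```text
time_s: 11.52
tool_pos: [0.5456, -0.0017, 0.1272]
tool_rot: [1.0, 0.004, -0.001, -0.0]
force: [0.2, -0.2, -1.0]
finger_gap: 0.0138
gripper_force: 98.8
```

Run:
```python
from h import *
s=manip.state()
R=Ro.from_quat(s["tool_rot"]).as_matrix(); print("tool",s["tool_pos"]*1000,"tilt",R[:,2],"yaw",np.degrees(np.arctan2(R[1,0],R[0,0])),s["force"],s["torque"])
```

```text
tool [545.58368208  -1.73567964 127.19161175] tilt [-2.21459029e-03  7.71566967e-05 -9.99997545e-01] yaw 0.503820487229741 [ 0.19328624 -0.19725644 -0.96887393] [ 0.01078369  0.0138658  -0.01798509]
```

Request:
jog_arm --pt "0 2 0 -10 0 0 0" --pt "0 0 0 -15 0 0 0" --pt "0 0 0 -9 0 0 0" --pt "0 0 0 0 0 0 0" --pt "0 0 0 0 0 0 0" --pt "0 0 0 0 0 0 0"

```text
time_s: 12.02
tool_pos: [0.5486, -0.0013, 0.0945]
tool_rot: [1.0, 0.005, 0.0, 0.0]
force: [0.4, -1.3, -1.1]
finger_gap: 0.0138
gripper_force: 98.9
```

Run:
```python
from h import *
P=[]
for i in range(8):
    im=manip.read_camera("wrist");s=manip.state();P.append(s["tool_pos"]*1000)
print(np.mean(P,0),np.std(P,0),s["force"],s["time_s"])
C=cam("wrist")
for x in(58,75): print(x,[proj(C,[.5475+x/1000,-.0014+y,.0]).round(1) for y in(.05,-.05)])
# wrist far part and scene view of the box side by side
a=cv2.resize(im[100:240,210:430],(660,420),interpolation=cv2.INTER_CUBIC)[:330]
sc=manip.read_camera("scene");b=cv2.resize(sc[165:225,290:390],(450,270),interpolation=cv2.INTER_CUBIC)
o=np.zeros((600,660,3),np.uint8);o[:330]=a;o[330:,:450]=b
cv2.imwrite("pics/w8.png",o[:,:,::-1])
```

```text
[548.80244334  -0.93451056  94.95857562] [0.1541044  0.1418116  0.16924173] [ 0.61325664 -0.174581   -1.55671801] 12.4167
58 [array([253., 132.]), array([386. , 133.3])]
75 [array([251.9, 108.3]), array([387.6, 109.7])]
```

View pics/w8.png

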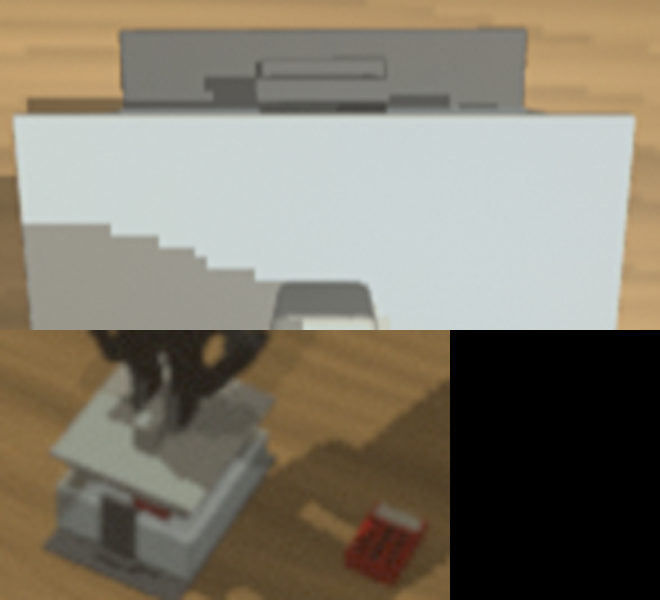

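Cover and dock are aligned: both centred at column 318 and edges parallel, x agrees within 0.5 mm. The cover origin is ≈43 mm below the TCP (at z ≈52). Descend onto the clips.

Request:
jog_arm --pt "0 0 0 -4 0 0 0" --pt "0 0 0 -4 0 0 0" --pt "0 0 0 -2 0 0 0" --pt "0 0 0 -2 0 0 0" --pt "0 0 0 -1 0 0 0" --pt "0 0 0 0 0 0 0" --pt "0 0 0 0 0 0 0"

```text
time_s: 13.05
tool_pos: [0.5484, -0.0008, 0.0812]
tool_rot: [1.0, 0.005, -0.0, -0.0]
force: [0.6, 0.5, -1.3]
finger_gap: 0.0139
gripper_force: 98.9
```

Request:
jog_arm --pt "0 0 0 -1 0 0 0" --pt "0 0 0 -1 0 0 0" --pt "0 0 0 -1 0 0 0" --pt "0 0 0 0 0 0 0" --grip_force 120

```text
time_s: 13.38
tool_pos: [0.5482, -0.0008, 0.0781]
tool_rot: [1.0, 0.005, -0.0, -0.0]
force: [-0.6, 0.1, 0.0]
finger_gap: 0.013
gripper_force: 121.5
```

Request:
jog_arm --pt "0 0 0 -1 0 0 0" --pt "0 0 0 -1 0 0 0" --pt "0 0 0 -1 0 0 0" --pt "0 0 0 0 0 0 0"

```text
time_s: 13.72
tool_pos: [0.5487, -0.0009, 0.0758]
tool_rot: [1.0, 0.005, 0.0, 0.0]
force: [-1.6, -3.1, 2.1]
finger_gap: 0.0133
gripper_force: 123.2
```

Request:
jog_arm --pt "0 0 0 -1 0 0 0" --pt "0 0 0 -1 0 0 0" --pt "0 0 0 -1 0 0 0" --pt "0 0 0 0 0 0 0"

```text
time_s: 14.05
tool_pos: [0.5485, -0.0008, 0.0725]
tool_rot: [1.0, 0.005, 0.0, 0.0]
force: [-0.4, -0.4, -0.5]
finger_gap: 0.0132
gripper_force: 121.3
```

Request:
jog_arm --pt "0 0 0 -1 0 0 0" --pt "0 0 0 -1 0 0 0" --pt "0 0 0 0 0 0 0"

```text
time_s: 14.3
tool_pos: [0.5483, -0.0008, 0.0699]
tool_rot: [1.0, 0.005, -0.0, -0.0]
force: [-0.1, -0.6, 0.8]
finger_gap: 0.0133
gripper_force: 122.0
```

Request:
jog_arm --pt "0 0 0 -1 0 0 0" --pt "0 0 0 -1 0 0 0" --pt "0 0 0 0 0 0 0"

```text
time_s: 14.55
tool_pos: [0.5483, -0.0008, 0.068]
tool_rot: [1.0, 0.005, -0.0, -0.0]
force: [-0.8, -1.1, 1.0]
finger_gap: 0.0133
gripper_force: 122.0
```

Request:
jog_arm --pt "0 0 0 -1 0 0 0" --pt "0 0 0 -1 0 0 0" --pt "0 0 0 0 0 0 0"

```text
time_s: 14.8
tool_pos: [0.5476, -0.0007, 0.0653]
tool_rot: [1.0, 0.005, -0.001, -0.0]
force: [-0.3, -0.0, -1.0]
finger_gap: 0.0126
gripper_force: 121.2
```

```bash
cat >> h.py <<'E'
def edge():
    im=manip.read_camera("wrist"); g=cv2.cvtColor(im,cv2.COLOR_RGB2GRAY).astype(int)
    hsv=cv2.cvtColor(im,cv2.COLOR_RGB2HSV); m=(hsv[...,1]<40)&(hsv[...,2]>150)
    top=[(c,int(np.argmax(m[:,c]))) for c in range(200,440,16)]
    rows=[(r,)+((int(np.flatnonzero(m[r,150:490])[0])+150,int(np.flatnonzero(m[r,150:490])[-1])+150) if m[r,150:490].any() else ()) for r in range(110,190,6)]
    print("top",top);print("rows",rows)
    s=manip.state();print(s["tool_pos"]*1000,s["force"],s["torque"],s["time_s"])
E
python3 - <<'E'
from h import *
edge()
im=cv2.imread("pics/w7.png");hsv=cv2.cvtColor(im,cv2.COLOR_BGR2HSV); m=(hsv[...,1]<40)&(hsv[...,2]>150)
print("before",[(c,int(np.argmax(m[:,c]))) for c in range(200,440,16)],[(r,np.flatnonzero(m[r,150:490])[[0,-1]]+150) for r in (141,146,152) if m[r,150:490].any()])
E
```

```text
top [(200, 0), (216, 138), (232, 138), (248, 138), (264, 138), (280, 138), (296, 144), (312, 143), (328, 143), (344, 138), (360, 138), (376, 138), (392, 138), (408, 138), (424, 0)]
rows [(110,), (116,), (122,), (128,), (134,), (140, 214, 421), (146, 215, 420), (152, 215, 420), (158, 216, 419), (164, 216, 419), (170, 217, 418), (176, 218, 417), (182, 219, 417), (188, 220, 416)]
[547.56280937  -0.65380108  65.37388076] [-0.8614977  -0.15221326 -1.39306127] [-0.00494969  0.05324827 -0.02979845] 14.85
before [(200, 0), (216, 138), (232, 138), (248, 138), (264, 138), (280, 138), (296, 138), (312, 138), (328, 138), (344, 138), (360, 138), (376, 138), (392, 138), (408, 138), (424, 0)] [(141, array([214, 421])), (146, array([215, 420])), (152, array([215, 420]))]
```

Request:
jog_arm --pt "0 0 0 -1 0 0 0" --pt "0 0 0 0 0 0 0"

```text
time_s: 15.02
tool_pos: [0.5481, -0.0008, 0.065]
tool_rot: [1.0, 0.005, -0.0, -0.0]
force: [0.4, 1.1, -1.4]
finger_gap: 0.0133
gripper_force: 121.7
```

Request:
jog_arm --pt "0 0 0 -1 0 0 0" --pt "0 0 0 0 0 0 0"

```text
time_s: 15.18
tool_pos: [0.5483, -0.0008, 0.0649]
tool_rot: [1.0, 0.005, -0.0, -0.0]
force: [-3.0, -0.0, 3.0]
finger_gap: 0.0131
gripper_force: 122.4
```

Request:
jog_arm --pt "0 0 0 -1 0 0 0" --pt "0 0 0 0 0 0 0"

```text
time_s: 15.35
tool_pos: [0.5483, -0.0008, 0.0648]
tool_rot: [1.0, 0.005, -0.001, -0.0]
force: [-5.9, 0.0, 9.5]
finger_gap: 0.0134
gripper_force: 123.2
```

Request:
jog_arm --pt "0 0 0 -1 0 0 0" --pt "0 0 0 0 0 0 0" --pt "0 0 0 0 0 0 0"

```text
time_s: 15.6
tool_pos: [0.5483, -0.0008, 0.0648]
tool_rot: [1.0, 0.005, -0.001, -0.0]
force: [-8.2, 0.1, 14.5]
finger_gap: 0.0132
gripper_force: 123.9
```

Request:
jog_arm --pt "0 0 0 -1 0 0 0" --pt "0 0 0 0 0 0 0" --pt "0 0 0 0 0 0 0"

```text
time_s: 15.85
tool_pos: [0.5483, -0.0008, 0.0648]
tool_rot: [1.0, 0.005, -0.001, -0.0]
force: [-10.9, 1.4, 20.5]
finger_gap: 0.0131
gripper_force: 124.7
```

Run:
```python
from h import *
edge()
C=cam("top");im=manip.read_camera("top");print("clip tops (top cam px)",[proj(C,[.5475+x,0,.061]).round() for x in(-.06,.06)])
P=[];F=[]
for i in range(6):
    manip.read_camera("top");s=manip.state();P.append(s["tool_pos"]*1000);F.append(s["force"])
print(np.mean(P,0),np.mean(F,0),np.std(F,0),Ro.from_quat(s["tool_rot"]).as_matrix()[:,2])
```

```text
top [(200, 0), (216, 138), (232, 138), (248, 138), (264, 138), (280, 138), (296, 145), (312, 145), (328, 145), (344, 138), (360, 138), (376, 138), (392, 138), (408, 138), (424, 0)]
rows [(110,), (116,), (122,), (128,), (134,), (140, 214, 421), (146, 215, 420), (152, 215, 420), (158, 216, 419), (164, 216, 419), (170, 217, 418), (176, 218, 418), (182, 219, 417), (188, 220, 416)]
[548.33865303  -0.8005143   64.8064143 ] [-10.42805421   1.03726823  19.84062261] [0.12936859 1.68247042 0.02325831] 15.9
clip tops (top cam px) [array([325., 244.]), array([324., 202.])]
[548.34881109  -0.79084563  64.82583291] [-11.25594144   1.24912662  19.69532319] [0.23235949 0.54322591 0.34531182] [-2.60804485e-03  4.28616284e-05 -9.99996598e-01]
```

Rigid stop at TCP z = 64.8, i.e. cover origin 26.0 mm: home, with the far hook now covering the plate edge. Ease to a steady ~9 N.

Request:
jog_arm --pt "0 0 0 1 0 0 0" --pt "0 0 0 1 0 0 0" --pt "0 0 0 0 0 0 0" --pt "0 0 0 0 0 0 0" --pt "0 0 0 0 0 0 0" --pt "0 0 0 0 0 0 0"

```text
time_s: 16.75
tool_pos: [0.5485, -0.0008, 0.0649]
tool_rot: [1.0, 0.005, -0.0, 0.0]
force: [-4.7, 0.1, 8.9]
finger_gap: 0.0134
gripper_force: 122.8
```

Run:
```python
from h import *
F=[];P=[]
for i in range(8):
    manip.read_camera("top");s=manip.state();F.append(s["force"]);P.append(s["tool_pos"]*1000)
print(np.mean(F,0),np.std(F,0),np.mean(P,0),s["gripper_force"],s["time_s"])
```

```text
[-4.8978116   0.95578927  9.19147039] [0.42856062 0.35427468 0.47573053] [548.51892216  -0.80978268  64.85332024] 122.84254789352417 17.15
```

```bash
python3 -c "
from station import manip
print(manip.close_job())"
```

```text
the job is handed in; nothing more can be done
None
```

I've handed the job in at about 17 s: the cassette lies flat in the box, and the cover is pressed to a rigid stop at the home height, held by the gripper at a steady 9 N or so. The far hook is seen over the cover's edge; the near clip was hidden, so I infer it is shut from the height and level, and I never saw the clip force peaks in the readings.

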